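# Weigh two mallet-head blanks and set the heavier one in the drilling jig

## Task

Set the two mallet-head blanks on opposite pans of the balance, let go and see which is heavier. Then lay the heavier one slot up in the channel of the drilling jig and slide it along until it is fully home, with the sprung pad of the stop pushed right back, and leave it there; the lighter one stays on its pan. Go gently: do not lean on the pans or ram the stop pad, and leave the other things on the bench as they are.

Things in the scene. Friction and masses are not known exactly. Their poses are not given: they have to be found in the camera images.
- blank_1: one of two mallet-head blanks that look the same: brown hardwood block 90 mm long (own x), 44 wide (own y), 48 high (own z), a dark slot 30 x 14 in its top, pale end patches. They differ only in mass (140 to 280 g), one at least a sixth heavier; either may be it. Origin: centre of the underside
- blank_2: one of two mallet-head blanks that look the same: brown hardwood block 90 mm long (own x), 44 wide (own y), 48 high (own z), a dark slot 30 x 14 in its top, pale end patches. They differ only in mass (140 to 280 g), one at least a sixth heavier; either may be it. Origin: centre of the underside
- balance: equal-arm balance: grey housing 100 mm (own x) x 300 (own y) x 45 high with a beam over it and one pan above each end. Origin: centre of its underside; the pans lie 115 along own +y (left) and own -y (right). Fixed to the bench
- pan_left: left (own +y) pan of the balance: flat rimless steel plate 120 mm (own x) x 110 (own y), 4 thick. Origin: centre of its upper face, 105 above the table when empty. Stays level, moves only up and down, 12 at most each way, damped; the other pan moves oppositely. With both blanks on, the heavier one's pan sinks to its limit in 2 s. Over 40 N is leaning on it
- pan_right: right (own -y) pan of the balance: flat rimless steel plate 120 mm (own x) x 110 (own y), 4 thick. Origin: centre of its upper face, 105 above the table when empty. Stays level, moves only up and down, 12 at most each way, damped; the other pan moves oppositely. With both blanks on, the heavier one's pan sinks to its limit in 2 s. Over 40 N is leaning on it
- jig: drilling jig fixed to the bench: pale board 300 mm (own x) x 120 (own y) x 12 thick, origin at the centre of its underside. Two dark rails along own x, 10 high above the board and 47 apart, centred on own y = 0, run from own x = -40 to +140. Their mouth flares out towards own -x, to 74 apart at -83; from -150 to -83 the board is bare
- lay_down (a point): point on the jig's board, on the channel's centre line before the mouth (own x = -95 mm, 12 above the table); axes as the jig's. A blank laid here lengthwise along own x slides to own +x between the rails with 1.5 mm to spare on each side
- stop_zone (a point): point on the jig's board in the channel, own x = +76 mm. The stop, an aluminium block 46 wide and 40 high with a black thumb nut, is locked across the channel. The face of its sprung pad stands anywhere up to 30 mm before or beyond this point along own x; it is not measured and must be found by feel
- pad (a joint): travel in m of the stop's steel pad (30 mm wide, 4 to 28 above the board): 0 sprung out, 0.007 pushed right back towards own +x of the jig, where it is solid. Its spring is weak (under 0.5 N, less than a blank's drag on the board, so a blank stays where it is left). Over 0.004 is home; pushing the pad with over 20 N is ramming it
- pencil: a flat carpenter's pencil 170 x 13 x 9 mm; not part of the job, leave it
- offcut_short: a bare pale wooden offcut 60 x 30 x 30 mm; not part of the job, leave it
- offcut_strip: a plywood strip 220 x 40 x 18 mm; not part of the job, leave it
- screwdriver: a screwdriver lying down; not part of the job, leave it
- hammer: a hammer lying down; not part of the job, leave it
- glue: an upright white glue bottle, 56 mm across and 150 tall; not part of the job, leave it
- square: a try square, wooden stock 100 mm long with a steel blade 150 long, lying flat; not part of the job, leave it
There are look-alikes about, which are no part of the job. Leave any blue or turquoise look-alike of the blank_1 alone.

How it is judged:
On the way:
1. both blanks rest on opposite pans, let go, and the heavier one's pan has sunk (((horizontal distance between blank_1 and pan_left below 0.05 m and z of blank_1 in the frame of pan_left between -0.004 and 0.006 m and angle between each of blank_1, blank_2's own z axis and vertical below 0.12 rad and horizontal distance between blank_2 and pan_right below 0.05 m and z of blank_2 in the frame of pan_right between -0.004 and 0.006 m and z of pan_left in the frame of balance below 0.098 m) or (horizontal distance between blank_1 and pan_right below 0.05 m and z of blank_1 in the frame of pan_right between -0.004 and 0.006 m and angle between each of blank_1, blank_2's own z axis and vertical below 0.12 rad and horizontal distance between blank_2 and pan_left below 0.05 m and z of blank_2 in the frame of pan_left between -0.004 and 0.006 m and z of pan_right in the frame of balance below 0.098 m)) and contact force between each of blank_1, blank_2 and the fingers below 0.05 N and linear speed of each of blank_1, blank_2 below 0.02 m/s), for 0.3 s.
At the end, for the whole second after the job is handed in: The heavier blank lies released and at rest flat on the jig's board between the rails (centre within 4 mm of the channel's middle, slot up), with the stop pad pushed back more than 4 of its 7 mm; the lighter blank lies flat and at rest on either pan, its centre within 50 mm of the pan's (value of joint pad above 0.004 m and x of blank_1 in the frame of jig between -0.01 and 0.075 m and y of blank_1 in the frame of jig between -0.004 and 0.004 m and z of blank_1 in the frame of jig between 0.008 and 0.016 m and angle between blank_1's own z axis and vertical below 0.08 rad and linear speed of each of blank_1, blank_2 below 0.02 m/s and contact force between each of blank_1, blank_2 and the fingers below 0.05 N and ((horizontal distance between blank_2 and pan_left below 0.05 m and z of blank_2 in the frame of pan_left between -0.004 and 0.006 m and angle between blank_2's own z axis and vertical below 0.12 rad) or (horizontal distance between blank_2 and pan_right below 0.05 m and z of blank_2 in the frame of pan_right between -0.004 and 0.006 m and angle between blank_2's own z axis and vertical below 0.12 rad))); the robot touches nothing.
It fails at once if the stop pad is pushed with more than 20 N (contact force between pad and anything else above 20 N).
It fails at once if a pan is pressed with more than 40 N (contact force between any of pan_left, pan_right and anything else above 40 N).
It fails at once if another thing on the bench is moved by more than 30 mm (distance of any of pencil, offcut_short, offcut_strip, screwdriver, hammer, glue, square from where it was at the start of the episode above 0.03 m).
It also fails if it takes over 72 s, if anything falls off the work surface, if the arm or the gripper's body presses on something with over 40 N, if the wrist force passes 120 N, or if a joint passes its speed limit or range.

## Robot

A 6-joint arm with a two-finger parallel gripper is mounted at the origin on the work surface. World frame = base frame: x ahead of the robot, y to its left, z up, the work surface at z = 0. Lengths are in m, angles in rad, forces in N, time in s.
With the tool pointing down it reaches from about 0.35 to 0.875 m from the base axis. Payload 4.2 kg.
Tool frame: the origin (TCP) lies midway between the tips of the shut fingers; the grasp point (between the pads) lies manip.grasp_offset behind it (manip.grasp_offset is the distance from the TCP to the grasp point, in m); y points along the fingers, x is the direction in which the jaws open and shut, and the axes are right-handed (so a half turn about y gives the same grasp; the last joint's range is limited). The gripper opens to 87 mm and grips with 3 to 60 N. Pads are 19 mm wide; open, the fingers measure 117 mm over their backs; the gripper's body (75 mm by 190 mm) begins 51 mm behind the grasp point.
Start: joints at [0.259, 0.385, 0.008, 0, -1.194, -0.259], TCP at [0.625, 0, 0.223] pointing down, gripper open.
Joint ranges: [-3.14, 3.14], [-1.21, 2.06], [-1.07, 1.41], [-3.16, 2.05], [-2.99, -0.16], [-3.1, 3.1]. Speed limits (rad/s): [2.79, 2.79, 3.14, 3.14, 3.14, 3.14].

## Interface

Orientations are given as a unit quaternion [w, x, y, z].
In Python, from plant import manip gives the robot as it stands.
- The arm moves only by the shell command python3 -m creep 'ROWS' [FORCE]. ROWS is JSON, a list of rows, each an object with "delta_rot": the turn, a rotation vector about the tool's x, y, z in rad, a list of three; "slide": the shift along the tool's x, y, z in mm, a list of three; "claw": the finger opening in mm, from 0 to 87. A call has 1 to 10 rows; each row is the pose to reach, as a shift and turn from the pose commanded when the call began, along the tool's axes at that moment; what a row does not reach only later rows make up. A row lasts 1/8 s, in which the tool goes at most 62.5 mm and 10.7 degrees, less where a joint would pass 70% of its speed; a pose out of reach is approached as far as the arm can. A call with a gripper value outside its range is refused whole. The fingers move at their own pace and stop on an object; FORCE is the grip in N (left out, the last holds). Time passes only in rows, so rows that repeat a pose let the fingers close. It gives the time, the measured TCP pose, the force and the opening at its end, in the units of the state.
- manip.observe(): the state, without advancing time (a new reading comes with each control period).
- manip.grab_frame(name): name is "scene" or "side" or "wrist"; returns the picture (480x640x3 uint8, blue, green, red); there is no depth.
- manip.camera_info(name): a dict with "K" (3x3 intrinsics, pixels), "extrinsics" (4x4, takes a point from camera to world coordinates); the wrist camera has in their place "mount" (4x4, takes a point from camera to tool coordinates, whose origin is the TCP and whose axes are the tool frame's). Camera axes: x right, y up, looking along -z (the intrinsics and any distortion apply to the point x, -y, -z); pixel columns grow to the right and rows downward; lengths in m; the calibration is good to about 2 mm. A picture is of the moment at which its call begins: read the wrist's pose just before it. camera_info takes no time and is no camera call.
- manip.close_job(): hands the job in, once; it reports no verdict.
The state is a dict: "time_s": time; "joint_pos": joint angles; "joint_velocities": joint speeds; "joint_efforts": joint torques, N m; "eef_pos": TCP position; "eef_rot": TCP orientation; "ft_force": force on the tool from outside, world axes, zero at the start; "ft_torque": the same for the moment, N m; "finger_gap": finger opening in m.
Only numpy, scipy, OpenCV 4.12 (cv2) and the standard library are available. Lean on these libraries where they do the work, as an engineer would, in place of code of your own. Each camera call takes 0.05 s, during which the arm holds its last target. There are 200 camera calls.

## Working session

There is one attempt and no reset: what is moved stays moved. The work goes in short steps, Python scripts to look and compute and a shell command to move; the robot and the scene stay as the last step left them, time stands still between calls to the robot, and variables do not carry over. Pictures are saved under pics/ and viewed, about 8 in all and at most 12, crops included, and the job is handed in when it is done.

```bash
mkdir -p pics; ls; cat > h.py <<'E'
import numpy as np, cv2
from plant import manip
from scipy.spatial.transform import Rotation as R
def info(n,st=None):
    c=manip.camera_info(n); K=np.array(c["K"])
    if "extrinsics" in c: E=np.array(c["extrinsics"])
    else:
        T=np.eye(4); q=st["eef_rot"]; T[:3,:3]=R.from_quat([q[1],q[2],q[3],q[0]]).as_matrix(); T[:3,3]=st["eef_pos"]
        E=T@np.array(c["mount"])
    return K,E,c
def snap(n,f):
    st=manip.observe(); im=np.array(manip.grab_frame(n)); cv2.imwrite("pics/"+f,im)
    return im,info(n,st)
def ray(uv,K,E,z,dist=None):
    uv=np.array(uv,float).reshape(-1,1,2)
    p=cv2.undistortPoints(uv,K,dist).reshape(-1,2)
    d=np.c_[p[:,0],-p[:,1],-np.ones(len(p))]@E[:3,:3].T
    o=E[:3,3]; return o+d*((z-o[2])/d[:,2])[:,None]
def proj(P,K,E,dist=None):
    p=(np.atleast_2d(P)-E[:3,3])@E[:3,:3]; p=p*[1,-1,-1]
    return cv2.projectPoints(p,np.zeros(3),np.zeros(3),K,dist)[0].reshape(-1,2)
E
python3 - <<'E'
from h import *
np.set_printoptions(precision=4,suppress=True)
print(manip.observe(),manip.grasp_offset)
for n in("scene","side","wrist"):
    im,(K,E,c)=snap(n,n+"0.png"); print(n,c.keys(),K,E,[c[k] for k in c if 'dist' in k])
E
```

```text
pics
{'time_s': 0.0, 'joint_pos': array([ 0.2586,  0.3856,  0.0066, -0.0006, -1.194 , -0.2586]), 'joint_velocities': array([-0.002 ,  0.0001,  0.0017, -0.0009, -0.0004, -0.0012]), 'joint_efforts': array([  0.0006, -39.0662,  18.7403,   4.22  ,   0.011 ,  -0.0002]), 'eef_pos': array([0.6244, 0.    , 0.2215]), 'eef_rot': array([ 0.0009,  0.0007, -0.7071,  0.7071]), 'ft_force': array([0.1014, 0.3904, 0.3856]), 'ft_torque': array([-0.0028,  0.0104, -0.0279]), 'finger_gap': 0.08730361154822501} 0.0187
scene dict_keys(['K', 'extrinsics']) [[529.3107   0.     326.9249]
 [  0.     529.3107 246.9885]
 [  0.       0.       1.    ]] [[ 0.6939 -0.5101  0.5082  1.2705]
 [ 0.72    0.4957 -0.4857 -0.6574]
 [-0.0042  0.7029  0.7112  1.0734]
 [ 0.      0.      0.      1.    ]] []
side dict_keys(['K', 'extrinsics']) [[598.3672   0.     310.3153]
 [  0.     598.3672 231.9582]
 [  0.       0.       1.    ]] [[-0.9167  0.2722 -0.2926  0.1232]
 [-0.3995 -0.6381  0.6582  1.016 ]
 [-0.0076  0.7203  0.6937  1.1421]
 [ 0.      0.      0.      1.    ]] []
wrist dict_keys(['K', 'mount']) [[423.9307   0.     314.4763]
 [  0.     423.9307 242.5193]
 [  0.       0.       1.    ]] [[-1.     -0.0016  0.0027  0.6248]
 [ 0.0007 -0.9543 -0.2988 -0.0825]
 [ 0.003  -0.2988  0.9543  0.384 ]
 [ 0.      0.      0.      1.    ]] []
```

View pics/scene0.png

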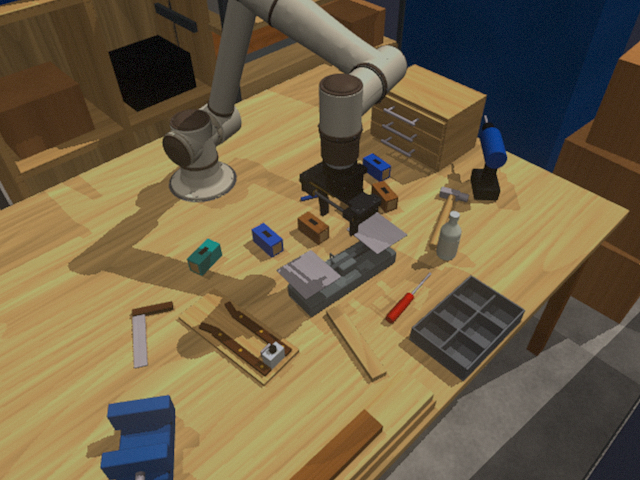

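View pics/side0.png

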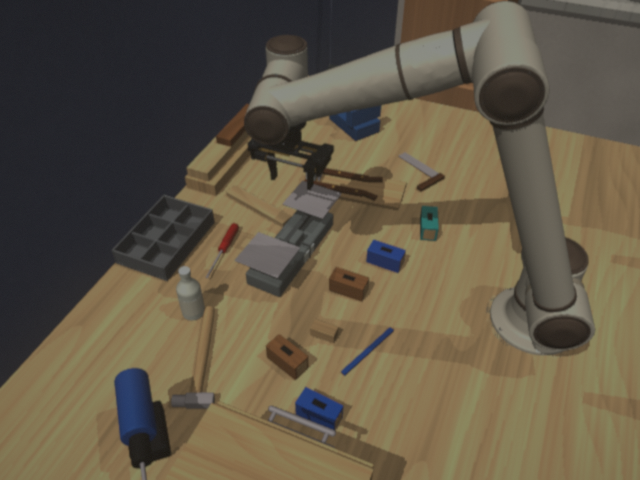

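```bash
python3 - <<'E'
from h import *
s=cv2.imread("pics/side0.png"); c=cv2.imread("pics/scene0.png")
a=cv2.resize(s[170:390,235:415],None,fx=2.2,fy=2.7273,interpolation=3)
b=cv2.resize(c[205:390,175:415],None,fx=400/240,fy=400/240,interpolation=3)
# uniform scales: left side crop x2.2 ; right scene crop
L=cv2.resize(s[170:390,235:415],(396,484),interpolation=3); Rr=cv2.resize(c[205:390,175:405],(404,325),interpolation=3)
o=np.zeros((484,800,3),np.uint8); o[:,:396]=L; o[:325,396:]=Rr; cv2.imwrite("pics/crop1.png",o)
info_={n:info(n) for n in("side","scene")}
for n,im in(("side",s),("scene",c)):
    K,E,_=info_[n]; hsv=cv2.cvtColor(im,cv2.COLOR_BGR2HSV)
    for (nm,lo,hi) in (("brown",(4,110,40),(13,255,190)),("grey",(0,0,110),(179,45,215))):
        m=cv2.inRange(hsv,lo,hi)
        m=cv2.morphologyEx(m,cv2.MORPH_OPEN,np.ones((3,3)))
        for k in cv2.findContours(m,0,2)[0]:
            A=cv2.contourArea(k)
            if 150<A<4000:
                M=cv2.moments(k); uv=(M['m10']/A,M['m01']/A); z=.028 if nm=="brown" else .105
                P=ray([uv],K,E,z)[0]
                if 0.2<P[0]<1 and abs(P[1])<.6: print(n,nm,int(A),np.round(uv),np.round(P,3),cv2.boundingRect(k))
for n,pts in (("side",[(349,283),(288,355),(386,255),(349,276),(288,350)]),("scene",[(313,227),(384,195),(310,270),(380,235)])):
    im=s if n=="side" else c; h=cv2.cvtColor(im,cv2.COLOR_BGR2HSV); print(n,[h[v,u].tolist() for u,v in pts])
E
```

```text
side grey 221 [301. 420.] [0.373 0.508 0.105] (269, 407, 65, 28)
side grey 224 [185. 289.] [0.748 0.315 0.105] (177, 280, 19, 18)
side grey 296 [267. 241.] [0.646 0.104 0.105] (250, 233, 42, 15)
side grey 563 [308. 204.] [ 0.607 -0.062  0.105] (284, 194, 46, 23)
side grey 201 [418. 164.] [ 0.391 -0.34   0.105] (401, 154, 35, 22)
scene grey 585 [139. 341.] [ 0.5   -0.492  0.105] (133, 315, 14, 53)
scene grey 801 [315. 268.] [ 0.611 -0.068  0.105] (291, 251, 49, 35)
scene grey 1090 [379. 233.] [0.636 0.138 0.105] (355, 213, 51, 40)
side [[13, 141, 105], [13, 128, 74], [111, 160, 116], [16, 90, 48], [18, 62, 41]]
scene [[14, 173, 131], [14, 179, 131], [176, 12, 147], [0, 19, 133]]
```

View pics/crop1.png

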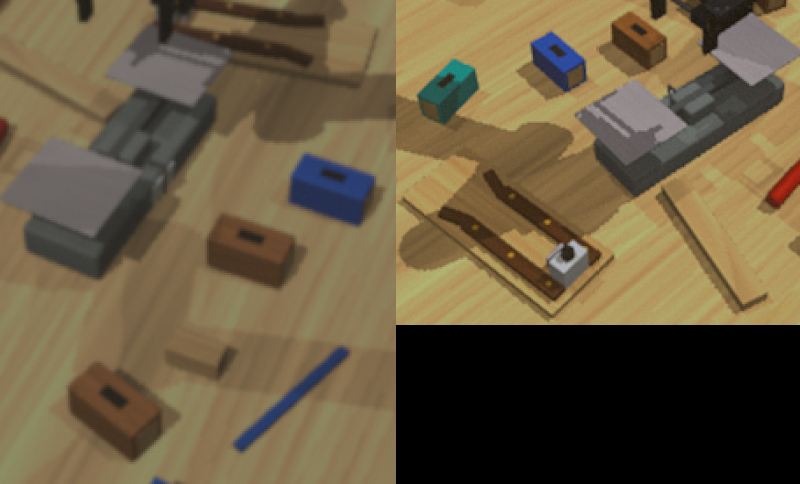

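```bash
python3 - <<'E'
from h import *
np.set_printoptions(precision=3,suppress=True)
S=info("side");C=info("scene")
s=lambda p:np.array(p)/2.2+[235,170]
c=lambda p:(np.array(p)-[396,0])/1.7565+[175,205]
def q(nm,pts,I,z):
    P=ray(pts,I[0],I[1],z)[:,:2]; e=np.diff(np.r_[P,P[:1]],axis=0)
    print(nm,"mean",P.mean(0),"len",np.linalg.norm(e,axis=1),"ang",np.degrees(np.arctan2(e[:,1],e[:,0])))
q("A",s([(222,214),(296,238),(283,264),(208,240)]),S,.048); q("Aslot",s([(251,237)]*2),S,.048)
q("B",s([(97,365),(162,407),(134,434),(69,392)]),S,.048); q("Bslot",s([(115,397)]*2),S,.048)
q("panL s",s([(57,138),(140,175),(97,236),(2,195)]),S,.105)
q("panR s",s([(133,27),(230,60),(190,105),(107,70)]),S,.105)
q("panR c",c([(617,81),(685,125),(634,165),(575,115)]),C,.105)
q("panL c",c([(756,15),(802,48),(754,82),(711,45)]),C,.105)
q("jig c",c([(403,199),(552,316),(612,256)]),C,.012)
q("railnear",c([(555,296),(475,228),(441,210)]),C,.022)
q("railfar",c([(597,258),(516,196),(488,172)]),C,.022)
q("stop",c([(567,262)]*2),C,.04)
E
```

```text
A mean [0.431 0.09 ] len [0.089 0.041 0.088 0.042] ang [179.143  89.471  -0.081 -89.637]
Aslot mean [0.433 0.088] len [0. 0.] ang [0. 0.]
B mean [0.481 0.342] len [0.084 0.041 0.082 0.042] ang [ 165.898   72.365  -13.299 -105.652]
Bslot mean [0.482 0.34 ] len [0. 0.] ang [0. 0.]
panL s mean [0.622 0.142] len [0.112 0.1   0.122 0.104] ang [171.526  87.364  -6.177 -98.012]
panR s mean [ 0.611 -0.081] len [0.135 0.094 0.117 0.086] ang [175.149  81.846  -8.941 -86.591]
panR c mean [ 0.61  -0.095] len [0.13  0.099 0.124 0.087] ang [  4.734 -88.259 179.275  95.562]
panL c mean [0.635 0.144] len [0.098 0.105 0.098 0.099] ang [ -3.409 -91.304 173.368  88.976]
jig c mean [ 0.625 -0.309] len [0.294 0.116 0.315] ang [   6.714   96.958 -151.687]
railnear mean [ 0.587 -0.331] len [0.159 0.06  0.218] ang [-175.87  -164.424    7.259]
railfar mean [ 0.581 -0.252] len [0.158 0.062 0.22 ] ang [-174.763 -177.654    4.416]
stop mean [ 0.693 -0.281] len [0. 0.] ang [0. 0.]
```

```bash
python3 -m creep '[{"slide":[144,90,-341],"delta_rot":[0,-1.326,0],"claw":70},{"slide":[144,90,-341],"delta_rot":[0,-1.326,0],"claw":70},{"slide":[144,90,-341],"delta_rot":[0,-1.326,0],"claw":70},{"slide":[144,90,-341],"delta_rot":[0,-1.326,0],"claw":70},{"slide":[144,90,-341],"delta_rot":[0,-1.326,0],"claw":70},{"slide":[144,90,-341],"delta_rot":[0,-1.326,0],"claw":70},{"slide":[144,90,-341],"delta_rot":[0,-1.326,0],"claw":70},{"slide":[144,90,-341],"delta_rot":[0,-1.326,0],"claw":70},{"slide":[144,90,-341],"delta_rot":[0,-1.326,0],"claw":70}]' 10
cat >> h.py <<'E'
def where():
    st=manip.observe(); q=st["eef_rot"]; m=R.from_quat([q[1],q[2],q[3],q[0]]).as_matrix()
    print("t",round(st["time_s"],2),"pos",np.round(st["eef_pos"],4),"jawdeg",np.round(np.degrees(np.arctan2(m[1,0],m[0,0])),1),"toolY",np.round(m[:,1],3),"F",np.round(st["ft_force"],2),"gap",round(st["finger_gap"],4))
    return st,m
def togo(target,jaw=None):
    st,m=where(); d=m.T@(np.array(target)-st["eef_pos"])*1000
    a=np.degrees(np.arctan2(m[1,0],m[0,0])); r=0 if jaw is None else np.radians((a-jaw+180)%360-180)
    print("slide",np.round(d,1),"rotY",np.round(r,3))
E
python3 - <<'E'
from h import *
im,(K,E,c)=snap("wrist","w1.png"); where()
E
```

```text
time_s: 1.27
eef_pos: [0.4812, 0.3404, 0.1326]
eef_rot: [-0.434, 0.434, -0.558, 0.558]
ft_force: [0.6, 0.1, 0.3]
finger_gap: 0.0698
t 1.32 pos [0.4814 0.3403 0.1327] jawdeg -104.2 toolY [ 0.  0. -1.] F [-0.56 -0.64  0.07] gap 0.0701
```

View pics/w1.png

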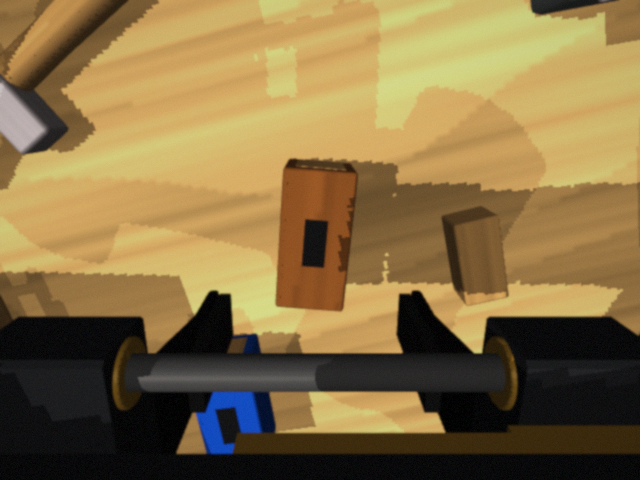

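```bash
python3 - <<'E'
from h import *
np.set_printoptions(precision=4,suppress=True)
st=manip.observe(); K,E,c=info("wrist",st); print(np.array(c["mount"]))
P=ray([(286,169),(356,175),(344,310),(276,304),(315,243)],K,E,.048); print(P[:,:2],P[:4,:2].mean(0)); 
e=P[[0,1]].mean(0)-P[[2,3]].mean(0); print(np.linalg.norm(e),np.degrees(np.arctan2(e[1],e[0])))
Q=ray([(445,215),(508,295)],K,E,.03);print(Q)
togo([P[4,0],P[4,1],.013])
E
```

```text
[[ 1.      0.0008 -0.0008 -0.0002]
 [-0.001   0.3005 -0.9538 -0.1625]
 [-0.0005  0.9538  0.3005  0.0828]
 [ 0.      0.      0.      1.    ]]
[[0.5335 0.3441]
 [0.5201 0.3055]
 [0.4373 0.3318]
 [0.4522 0.3731]
 [0.4858 0.3388]] [0.4858 0.3386]
0.0866154973061872 -18.654210315560743
[[0.4779 0.2545 0.03  ]
 [0.4117 0.2216 0.03  ]]
t 1.32 pos [0.4814 0.3403 0.1327] jawdeg -104.2 toolY [ 0.  0. -1.] F [-0.56 -0.64  0.07] gap 0.0701
slide [  0.3 119.7   4.6] rotY 0
```

```bash
python3 -m creep '[{"slide":[0,60,5],"delta_rot":[0,0.077,0],"claw":70},{"slide":[0,100,5],"delta_rot":[0,0.077,0],"claw":70},{"slide":[0,116,5],"delta_rot":[0,0.077,0],"claw":70},{"slide":[0,116,5],"delta_rot":[0,0.077,0],"claw":30},{"slide":[0,116,5],"delta_rot":[0,0.077,0],"claw":30},{"slide":[0,116,5],"delta_rot":[0,0.077,0],"claw":30},{"slide":[0,116,5],"delta_rot":[0,0.077,0],"claw":30},{"slide":[0,90,5],"delta_rot":[0,0.077,0],"claw":30},{"slide":[0,40,5],"delta_rot":[0,0.077,0],"claw":30},{"slide":[0,-40,5],"delta_rot":[0,0.077,0],"claw":30}]' 15
python3 -c "
from h import *
togo([.63,.141,.165],-95)"
```

```text
time_s: 2.58
eef_pos: [0.4848, 0.339, 0.1552]
eef_rot: [-0.412, 0.415, -0.574, 0.574]
ft_force: [1.0, 1.3, -1.8]
finger_gap: 0.0438
t 2.58 pos [0.4848 0.339  0.1552] jawdeg -108.4 toolY [-0.003 -0.002 -1.   ] F [ 1.02  1.29 -1.83] gap 0.0438
slide [142.   -9.7 200.3] rotY -0.235
```

```bash
python3 -m creep '[{"slide":[60,0,80],"delta_rot":[0,-0.1,0],"claw":30},{"slide":[100,0,140],"delta_rot":[0,-0.235,0],"claw":30},{"slide":[141,10,200],"delta_rot":[0,-0.235,0],"claw":30},{"slide":[141,25,200],"delta_rot":[0,-0.235,0],"claw":30},{"slide":[141,25,200],"delta_rot":[0,-0.235,0],"claw":30},{"slide":[141,25,200],"delta_rot":[0,-0.235,0],"claw":30}]' 
python3 - <<'E'
from h import *
snap("wrist","w2.png"); where()
K,E,c=info("wrist",manip.observe())
P=lambda x,y:proj([x,y,.105],K,E)
print(P(.63,.141))
E
```

```text
time_s: 3.32
eef_pos: [0.6308, 0.1426, 0.1298]
eef_rot: [0.477, -0.478, 0.522, -0.521]
ft_force: [-1.2, 0.9, -0.8]
finger_gap: 0.044
t 3.38 pos [0.6307 0.1434 0.1303] jawdeg -94.9 toolY [ 0.  0. -1.] F [-0.36  0.66 -1.92] gap 0.0438
[[319.64984919 290.36857796]]
```

View pics/w2.png

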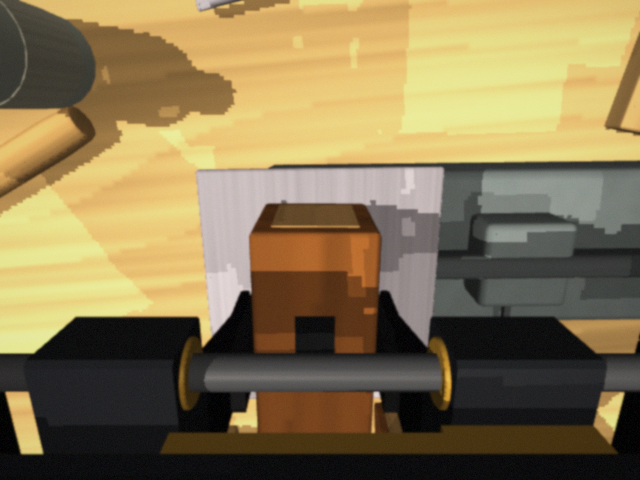

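```bash
python3 - <<'E'
from h import *
K,E,c=info("wrist",manip.observe())
P=ray([(198,170),(442,168),(640,164)],K,E,.105)[:,:2];print(P, np.linalg.norm(P[1]-P[0])); togo([.63,.141,.1225])
E
```

```text
[[ 0.6921093   0.18960937]
 [ 0.6836621   0.08249657]
 [ 0.67787333 -0.0041012 ]] 0.10744537064698573
t 3.38 pos [0.6307 0.1434 0.1303] jawdeg -94.9 toolY [ 0.  0. -1.] F [-0.36  0.66 -1.92] gap 0.0438
slide [ 2.4  7.8 -0.5] rotY 0
```

```bash
python3 -m creep '[{"slide":[2,5,0],"delta_rot":[0,0,0],"claw":30},{"slide":[2,8,0],"delta_rot":[0,0,0],"claw":30},{"slide":[2,8,0],"delta_rot":[0,0,0],"claw":60},{"slide":[2,8,0],"delta_rot":[0,0,0],"claw":70},{"slide":[2,8,0],"delta_rot":[0,0,0],"claw":70},{"slide":[2,-30,0],"delta_rot":[0,0,0],"claw":70},{"slide":[2,-85,0],"delta_rot":[0,0,0],"claw":70},{"slide":[2,-85,0],"delta_rot":[0,0,0],"claw":70}]' 
python3 - <<'E'
from h import *
togo([.433,.089,.12],-90)
E
```

```text
time_s: 4.38
eef_pos: [0.6338, 0.1416, 0.2214]
eef_rot: [-0.482, 0.474, -0.519, 0.523]
ft_force: [0.1, 0.3, 1.1]
finger_gap: 0.0702
t 4.38 pos [0.6338 0.1416 0.2214] jawdeg -94.9 toolY [ 0.012  0.004 -1.   ] F [0.14 0.32 1.12] gap 0.0702
slide [  70.2   98.8 -196.6] rotY -0.086
```

```bash
python3 -m creep '[{"slide":[25,0,-60],"delta_rot":[0,-0.086,0],"claw":70},{"slide":[45,20,-118],"delta_rot":[0,-0.086,0],"claw":70},{"slide":[68,60,-165],"delta_rot":[0,-0.086,0],"claw":70},{"slide":[68,90,-197],"delta_rot":[0,-0.086,0],"claw":70},{"slide":[68,90,-197],"delta_rot":[0,-0.086,0],"claw":70},{"slide":[68,90,-197],"delta_rot":[0,-0.086,0],"claw":70}]' 
python3 - <<'E'
from h import *
im,(K,E,c)=snap("wrist","w3.png"); where()
h=cv2.cvtColor(im,cv2.COLOR_BGR2HSV)
x0=proj([.433,.089,.048],K,E)[0]; print(x0)
m=cv2.inRange(h,(0,0,0),(179,255,70)); 
for k in cv2.findContours(m,1,2)[0]:
    r=cv2.minAreaRect(k)
    if 500<cv2.contourArea(k)<5000 and np.hypot(*(np.array(r[0])-x0))<80:
        bx=cv2.boxPoints(r); P=ray(bx,K,E,.048); e=np.diff(np.r_[P,P[:1]],axis=0)[:,:2]
        print(r,P.mean(0),np.linalg.norm(e,axis=1),np.degrees(np.arctan2(e[:,1],e[:,0])))
        p=P.mean(0); togo([p[0],p[1],.017])
s,(K,E,c)=snap("side","s2.png"); cv2.imwrite("pics/both.png",np.hstack([cv2.resize(im,(400,300)),cv2.resize(s,(400,300))]))
E
```

```text
time_s: 5.12
eef_pos: [0.4297, 0.0906, 0.1256]
eef_rot: [0.501, -0.499, 0.5, -0.5]
ft_force: [0.7, 1.4, 0.5]
finger_gap: 0.0701
t 5.17 pos [0.4303 0.0909 0.1259] jawdeg -90.0 toolY [ 0.003  0.001 -1.   ] F [1.07 0.23 0.05] gap 0.0703
[317.37949594 248.82958626]
((322.5, 244.0), (48.0, 23.0), 90.0) [0.4357553  0.08595891 0.048     ] [0.01343556 0.02994962 0.01392123 0.02994646] [-9.00337658e+01 -1.79241825e+02  8.99646635e+01 -1.70983210e-01]
t 5.17 pos [0.4303 0.0909 0.1259] jawdeg -90.0 toolY [ 0.003  0.001 -1.   ] F [1.07 0.23 0.05] gap 0.0703
slide [  5.1 108.9   5.2] rotY 0
```

View pics/both.png

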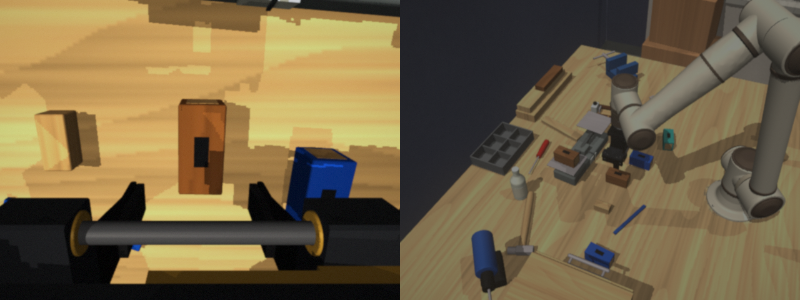

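```bash
python3 -m creep '[{"slide":[5,50,5],"delta_rot":[0,0,0],"claw":65},{"slide":[5,95,5],"delta_rot":[0,0,0],"claw":65},{"slide":[5,109,5],"delta_rot":[0,0,0],"claw":65},{"slide":[5,109,5],"delta_rot":[0,0,0],"claw":30},{"slide":[5,109,5],"delta_rot":[0,0,0],"claw":30},{"slide":[5,109,5],"delta_rot":[0,0,0],"claw":30},{"slide":[5,109,5],"delta_rot":[0,0,0],"claw":30},{"slide":[5,80,5],"delta_rot":[0,0,0],"claw":30},{"slide":[5,25,5],"delta_rot":[0,0,0],"claw":30},{"slide":[5,-30,5],"delta_rot":[0,0,0],"claw":30}]' 15
python3 -c "
from h import *
togo([.61,-.089,.15],-94.5)"
```

```text
time_s: 6.48
eef_pos: [0.4325, 0.0847, 0.1562]
eef_rot: [0.499, -0.5, 0.501, -0.5]
ft_force: [0.8, 0.2, -2.8]
finger_gap: 0.0438
t 6.47 pos [0.4325 0.0847 0.1562] jawdeg -90.1 toolY [-0.002 -0.001 -1.   ] F [ 0.77  0.16 -2.85] gap 0.0438
slide [173.5   6.  177.6] rotY 0.077
```

```bash
python3 -m creep '[{"slide":[60,0,40],"delta_rot":[0,0.077,0],"claw":30},{"slide":[110,0,80],"delta_rot":[0,0.077,0],"claw":30},{"slide":[150,0,130],"delta_rot":[0,0.077,0],"claw":30},{"slide":[173,0,177],"delta_rot":[0,0.077,0],"claw":30},{"slide":[173,6,177],"delta_rot":[0,0.077,0],"claw":30},{"slide":[173,6,177],"delta_rot":[0,0.077,0],"claw":30},{"slide":[173,6,177],"delta_rot":[0,0.077,0],"claw":30}]' 
python3 - <<'E'
from h import *
snap("side","s3.png");snap("wrist","w4.png"); togo([.61,-.089,.136])
a=cv2.imread("pics/w4.png");b=cv2.imread("pics/s3.png")[150:310,220:380]
cv2.imwrite("pics/both2.png",np.hstack([cv2.resize(a,(400,300)),cv2.resize(b,(300,300))]))
E
```

```text
time_s: 7.35
eef_pos: [0.6093, -0.0873, 0.1491]
eef_rot: [0.48, -0.481, 0.519, -0.519]
ft_force: [-0.6, -0.1, -2.4]
finger_gap: 0.044
t 7.45 pos [ 0.6099 -0.0872  0.1498] jawdeg -94.4 toolY [ 0.001  0.    -1.   ] F [ 0.77  1.19 -2.57] gap 0.0437
slide [ 1.8 13.8  0.3] rotY 0
```

View pics/both2.png

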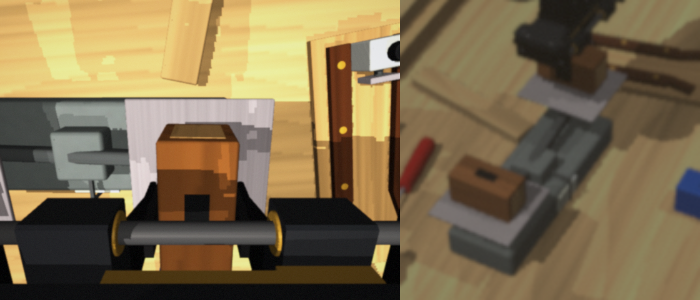

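```bash
python3 -m creep '[{"slide":[1,10,0],"delta_rot":[0,0,0],"claw":30},{"slide":[1,15,0],"delta_rot":[0,0,0],"claw":30},{"slide":[1,15,0],"delta_rot":[0,0,0],"claw":30},{"slide":[1,15,0],"delta_rot":[0,0,0],"claw":60},{"slide":[1,15,0],"delta_rot":[0,0,0],"claw":75},{"slide":[1,15,0],"delta_rot":[0,0,0],"claw":75},{"slide":[1,-20,0],"delta_rot":[0,0,0],"claw":75},{"slide":[1,-70,0],"delta_rot":[0,0,0],"claw":75},{"slide":[1,-70,0],"delta_rot":[0,0,0],"claw":75},{"slide":[1,-70,0],"delta_rot":[0,0,0],"claw":75}]' 
python3 -c "
from h import *
togo([.53,-.2,.22])"
python3 -m creep '[{"slide":[60,0,-80],"delta_rot":[0,0,0],"claw":75},{"slide":[110,0,-80],"delta_rot":[0,0,0],"claw":75},{"slide":[160,-40,-80],"delta_rot":[0,0,0],"claw":75},{"slide":[200,-80,-80],"delta_rot":[0,0,0],"claw":75},{"slide":[200,-80,-80],"delta_rot":[0,0,0],"claw":75},{"slide":[200,-80,-80],"delta_rot":[0,0,0],"claw":75},{"slide":[200,-80,-80],"delta_rot":[0,0,0],"claw":75},{"slide":[200,-80,-80],"delta_rot":[0,0,0],"claw":75},{"slide":[200,-80,-80],"delta_rot":[0,0,0],"claw":75},{"slide":[200,-80,-80],"delta_rot":[0,0,0],"claw":75}]' 
python3 - <<'E'
from h import *
where(); im,_=snap("wrist","w5.png"); b,_=snap("side","s4.png"); b=b[160:310,210:400]
cv2.imwrite("pics/both3.png",np.vstack([np.hstack([cv2.resize(im,(400,300)),cv2.resize(b,(380,300),interpolation=3)])]))
E
```

```text
time_s: 8.7
eef_pos: [0.6101, -0.0889, 0.2189]
eef_rot: [0.48, -0.48, 0.519, -0.519]
ft_force: [0.2, 0.1, -0.3]
finger_gap: 0.0752
t 8.7 pos [ 0.6101 -0.0889  0.2189] jawdeg -94.5 toolY [-0.     0.001 -1.   ] F [ 0.23  0.09 -0.31] gap 0.0752
slide [117.   -1.1 -71.2] rotY 0
time_s: 9.95
eef_pos: [0.5152, -0.2818, 0.2989]
eef_rot: [0.48, -0.48, 0.519, -0.519]
ft_force: [-0.2, -0.0, 0.5]
finger_gap: 0.0749
t 9.95 pos [ 0.5152 -0.2818  0.2989] jawdeg -94.4 toolY [-0.  0. -1.] F [-0.17 -0.03  0.53] gap 0.0749
```

View pics/both3.png

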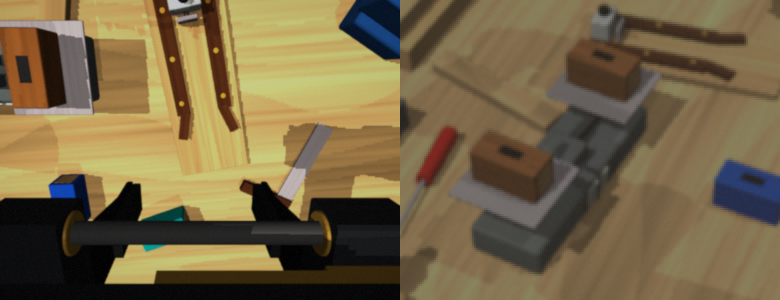

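```bash
python3 -m creep '[{"slide":[20,0,-30],"delta_rot":[0,0.18,0],"claw":75},{"slide":[20,0,-30],"delta_rot":[0,0.18,0],"claw":75},{"slide":[20,0,-30],"delta_rot":[0,0.18,0],"claw":75},{"slide":[20,0,-30],"delta_rot":[0,0.18,0],"claw":75},{"slide":[20,0,-30],"delta_rot":[0,0.18,0],"claw":75}]' 
python3 - <<'E'
from h import *
np.set_printoptions(precision=4,suppress=True)
where(); im,(K,E,c)=snap("wrist","w6.png"); b,S=snap("side","s5.png")
# slots on pans, side view: dark blobs inside brown; compare along predicted line of heights
hs=cv2.cvtColor(b,cv2.COLOR_BGR2HSV)
m=cv2.inRange(hs,(0,0,0),(179,120,62))
for nm,(u,v),xy in (("left",(265,236),(.63,.141)),("right",(310,188),(.61,-.089))):
    n,l,st,ce=cv2.connectedComponentsWithStats(m)
    for i in range(1,n):
        if 15<st[i,4]<200 and np.hypot(*(ce[i]-[u,v]))<12: print(nm,ce[i],st[i,4])
    for z in(.141,.153,.165): print("  pred z",z,proj([*xy,z],S[0],S[1]))
h=cv2.cvtColor(im,cv2.COLOR_BGR2HSV)
m=cv2.inRange(h,(0,60,20),(14,255,120)); m=cv2.morphologyEx(m,cv2.MORPH_OPEN,np.ones((3,3)))
n,l,st,ce=cv2.connectedComponentsWithStats(m)
for i in range(1,n):
    if st[i,4]>1500: print(i,st[i],ce[i],ray([ce[i]],K,E,.022))
cv2.imwrite("pics/w6m.png",np.hstack([cv2.resize(im,(400,300)),cv2.cvtColor(cv2.resize(m,(400,300)),8)]))
E
```

```text
time_s: 10.68
eef_pos: [0.4841, -0.2995, 0.2989]
eef_rot: [0.432, -0.432, 0.56, -0.56]
ft_force: [0.7, -0.6, -0.2]
finger_gap: 0.0749
t 10.68 pos [ 0.4841 -0.2995  0.2989] jawdeg -104.7 toolY [-0.  0. -1.] F [ 0.74 -0.56 -0.25] gap 0.0749
left [264.85 235.65] 40
  pred z 0.141 [[265.0019 242.4137]]
  pred z 0.153 [[264.696  238.8085]]
  pred z 0.165 [[264.3864 235.1604]]
right [311.2963 187.4444] 27
  pred z 0.141 [[311.3826 187.3829]]
  pred z 0.153 [[311.3534 183.8205]]
  pred z 0.165 [[311.3239 180.2198]]
1 [ 189    0   94  203 4276] [239.5082  93.6335] [[ 0.5966 -0.2535  0.022 ]]
2 [ 270    0   89  176 3694] [311.2542  81.4321] [[ 0.5895 -0.3243  0.022 ]]
3 [   0   59   66  124 2794] [ 33.0236 112.6224] [[ 0.6317 -0.0504  0.022 ]]
```

View pics/w6m.png

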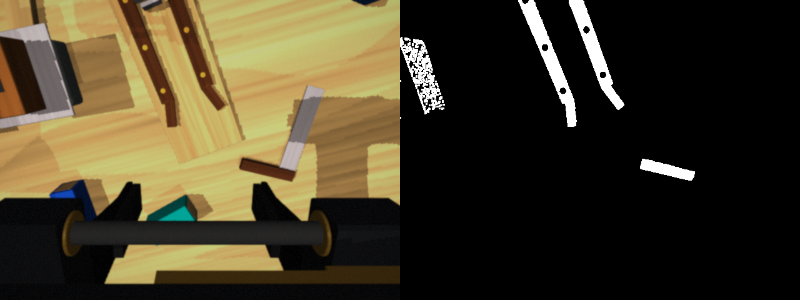

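```bash
python3 - <<'E'
from h import *
np.set_printoptions(precision=4,suppress=True)
K,E,c=info("wrist",manip.observe()); im=cv2.imread("pics/w6.png")
h=cv2.cvtColor(im,cv2.COLOR_BGR2HSV)
m=cv2.inRange(h,(0,60,20),(14,255,120)); m=cv2.morphologyEx(m,cv2.MORPH_OPEN,np.ones((3,3)))
m=cv2.morphologyEx(m,cv2.MORPH_CLOSE,np.ones((13,13)))
n,l,st,ce=cv2.connectedComponentsWithStats(m)
L={}
for nm,sd in(("L",(240,94)),("R",(311,81))):
    i=min(range(1,n),key=lambda i:np.hypot(*(ce[i]-sd))); v,u=np.where(l==i)
    P=ray(np.c_[u,v],K,E,.022)[:,:2]; L[nm]=P
    f=P[P[:,0]>.58]; print(nm,i,P[:,0].min(),P[P[:,0].argmin()])
    b=np.round(f[:,0]/.003).astype(int); rows=[]
    for k in np.unique(b)[1:-2]:
        s=f[b==k]; rows.append((k*.003,s[:,1].min(),s[:,1].max()))
    r=np.array(rows); 
    for j in(1,2):
        c1=np.polyfit(r[:,0],r[:,j],1); print("  edge",j,"deg",np.degrees(np.arctan(c1[0])),"y at .6",np.polyval(c1,.6),"y at .65",np.polyval(c1,.65), "res",np.std(r[:,j]-np.polyval(c1,r[:,0])))
# board front corners
print(ray([(178*2,163*2),(244*2,139*2)],K,E,.012))
E
```

```text
L 1 0.4832310993185215 [ 0.4832 -0.2598]
  edge 1 deg 5.957510887746976 y at .6 -0.26430653005894933 y at .65 -0.2590888037312765 res 0.0004956251928526717
  edge 2 deg 6.8539301617446045 y at .6 -0.24320795010486668 y at .65 -0.23719807357382366 res 0.00020263816524860573
R 2 0.4915365705564986 [ 0.4915 -0.3398]
  edge 1 deg 6.467181736551312 y at .6 -0.3332077230017014 y at .65 -0.3275399518107118 res 0.0002797552860703029
  edge 2 deg 6.680664589304988 y at .6 -0.31228168411839174 y at .65 -0.30642513955043954 res 0.00018911535536296514
[[ 0.3142 -0.3059  0.012 ]
 [ 0.3354 -0.4656  0.012 ]]
```

```bash
python3 - <<'E'
from h import *
K,E,c=info("wrist",manip.observe())
P=ray([(178*1.6,163*1.6),(244*1.6,139*1.6)],K,E,.012);print(P,np.linalg.norm(P[1]-P[0]))
u=np.array([np.cos(np.radians(6.4)),np.sin(np.radians(6.4))]); print("own x=0 at",P.mean(0)[:2]+.15*u)
togo([.61,-.089,.18],-94.5)
E
```

```text
[[ 0.41468514 -0.24697648  0.012     ]
 [ 0.42815306 -0.37108861  0.012     ]] 0.1248407206654665
own x=0 at [ 0.57048429 -0.2923122 ]
t 10.78 pos [ 0.484  -0.2996  0.2989] jawdeg -104.7 toolY [-0.  0. -1.] F [-1.16  0.03 -0.24] gap 0.0752
slide [-235.7  118.9   68.3] rotY -0.179
```

```bash
python3 -m creep '[{"slide":[-60,0,20],"delta_rot":[0,-0.179,0],"claw":75},{"slide":[-118,0,40],"delta_rot":[0,-0.179,0],"claw":75},{"slide":[-178,30,60],"delta_rot":[0,-0.179,0],"claw":75},{"slide":[-236,50,68],"delta_rot":[0,-0.179,0],"claw":75},{"slide":[-236,105,68],"delta_rot":[0,-0.179,0],"claw":75},{"slide":[-236,119,68],"delta_rot":[0,-0.179,0],"claw":75},{"slide":[-236,119,68],"delta_rot":[0,-0.179,0],"claw":75}]' 
python3 - <<'E'
from h import *
im,(K,E,c)=snap("wrist","w7.png"); togo([.61,-.089,.110],-94.5)
h=cv2.cvtColor(im,cv2.COLOR_BGR2HSV); x0=proj([.61,-.089,.141],K,E)[0]; print(x0)
m=cv2.inRange(h,(0,0,0),(179,255,60))
for k in cv2.findContours(m,1,2)[0]:
    r=cv2.minAreaRect(k)
    if 300<cv2.contourArea(k)<9000 and np.hypot(*(np.array(r[0])-x0))<100: print(r,ray([r[0]],K,E,.141),np.diff(ray(cv2.boxPoints(r),K,E,.141),axis=0))
E
```

```text
time_s: 11.65
eef_pos: [0.6096, -0.0896, 0.1801]
eef_rot: [0.479, -0.48, 0.519, -0.519]
ft_force: [-0.4, -0.7, 0.1]
finger_gap: 0.075
t 11.7 pos [ 0.6104 -0.0899  0.1817] jawdeg -94.5 toolY [ 0.002 -0.001 -1.   ] F [0.23 0.49 1.  ] gap 0.075
slide [-0.9 71.7 -0.7] rotY -0.001
[313.21373623 277.70807053]
((313.0, 274.0), (54.0, 26.0), 90.0) [[ 0.61204047 -0.08905489  0.141     ]] [[-0.00103999 -0.01295909  0.        ]
 [-0.02953993  0.0021086   0.        ]
 [ 0.00108757  0.0135047   0.        ]]
```

```bash
python3 -m creep '[{"slide":[-1,40,-2],"delta_rot":[0,0,0],"claw":75},{"slide":[-1,64,-2],"delta_rot":[0,0,0],"claw":75},{"slide":[-1,70,-2],"delta_rot":[0,0,0],"claw":65},{"slide":[-1,70,-2],"delta_rot":[0,0,0],"claw":30},{"slide":[-1,70,-2],"delta_rot":[0,0,0],"claw":30},{"slide":[-1,70,-2],"delta_rot":[0,0,0],"claw":30},{"slide":[-1,70,-2],"delta_rot":[0,0,0],"claw":30},{"slide":[-1,60,-2],"delta_rot":[0,0,0],"claw":30},{"slide":[-1,40,-2],"delta_rot":[0,0,0],"claw":30},{"slide":[-1,0,-2],"delta_rot":[0,0,0],"claw":30}]' 15
python3 - <<'E'
from h import *
u=np.array([np.cos(np.radians(6.4)),np.sin(np.radians(6.4))]); o=np.array([.570,-.2917]); p=o-.097*u; print(p)
togo([p[0],p[1],.18],-83.6)
E
```

```text
time_s: 12.95
eef_pos: [0.6056, -0.0874, 0.1781]
eef_rot: [0.478, -0.481, 0.521, -0.518]
ft_force: [-0.0, -0.3, -1.9]
finger_gap: 0.0439
[ 0.47360451 -0.30251249]
t 12.95 pos [ 0.6056 -0.0874  0.1781] jawdeg -94.5 toolY [-0.007  0.001 -1.   ] F [-0.   -0.32 -1.94] gap 0.0439
slide [ 224.9   -1.1 -114.5] rotY -0.191
```

```bash
python3 -m creep '[{"slide":[50,0,-20],"delta_rot":[0,-0.191,0],"claw":30},{"slide":[100,0,-50],"delta_rot":[0,-0.191,0],"claw":30},{"slide":[150,0,-85],"delta_rot":[0,-0.191,0],"claw":30},{"slide":[200,0,-117],"delta_rot":[0,-0.191,0],"claw":30},{"slide":[224,40,-117],"delta_rot":[0,-0.191,0],"claw":30},{"slide":[224,90,-117],"delta_rot":[0,-0.191,0],"claw":30},{"slide":[224,110,-117],"delta_rot":[0,-0.191,0],"claw":30},{"slide":[224,110,-117],"delta_rot":[0,-0.191,0],"claw":30},{"slide":[224,110,-117],"delta_rot":[0,-0.191,0],"claw":30}]'
python3 - <<'E'
from h import *
snap("wrist","w8.png"); where()
E
```

```text
time_s: 14.08
eef_pos: [0.4743, -0.302, 0.0711]
eef_rot: [0.528, -0.527, 0.47, -0.472]
ft_force: [0.2, -0.7, -1.9]
finger_gap: 0.0439
t 14.12 pos [ 0.4745 -0.302   0.0714] jawdeg -83.5 toolY [ 0.002 -0.001 -1.   ] F [-0.6  -0.33 -2.78] gap 0.044
```

View pics/w8.png

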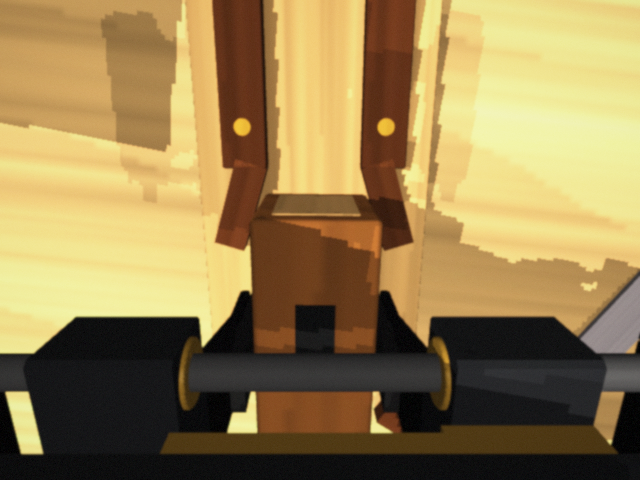

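```bash
python3 -m creep '[{"slide":[0,25,0],"delta_rot":[0,0,0],"claw":30},{"slide":[0,36,0],"delta_rot":[0,0,0],"claw":30},{"slide":[0,39,0],"delta_rot":[0,0,0],"claw":30},{"slide":[0,40.5,0],"delta_rot":[0,0,0],"claw":30},{"slide":[0,40.5,0],"delta_rot":[0,0,0],"claw":30}]'
python3 -c "
from h import *
where()"
python3 -m creep '[{"slide":[0,0,0],"delta_rot":[0,0,0],"claw":60},{"slide":[0,0,0],"delta_rot":[0,0,0],"claw":60},{"slide":[0,0,0],"delta_rot":[0,0,0],"claw":30},{"slide":[0,0,0],"delta_rot":[0,0,0],"claw":30},{"slide":[0,0,0],"delta_rot":[0,0,0],"claw":30},{"slide":[0,0,0],"delta_rot":[0,0,0],"claw":30}]' 6
python3 - <<'E'
from h import *
where()
E
```

```text
time_s: 14.75
eef_pos: [0.474, -0.302, 0.0305]
eef_rot: [0.528, -0.527, 0.471, -0.472]
ft_force: [-0.4, 0.2, 0.7]
finger_gap: 0.0439
t 14.75 pos [ 0.474  -0.302   0.0305] jawdeg -83.5 toolY [ 0.001 -0.001 -1.   ] F [-0.41  0.24  0.71] gap 0.0439
time_s: 15.5
eef_pos: [0.4735, -0.3019, 0.0296]
eef_rot: [-0.527, 0.527, -0.471, 0.471]
ft_force: [0.2, -0.5, 0.1]
finger_gap: 0.0438
t 15.5 pos [ 0.4735 -0.3019  0.0296] jawdeg -83.6 toolY [ 0. -0. -1.] F [ 0.23 -0.52  0.1 ] gap 0.0438
```

```bash
python3 -m creep '[{"slide":[0,0,8],"delta_rot":[0,0,0],"claw":30},{"slide":[0,0,16],"delta_rot":[0,0,0],"claw":30},{"slide":[0,0,24],"delta_rot":[0,0,0],"claw":30},{"slide":[0,0,32],"delta_rot":[0,0,0],"claw":30},{"slide":[0,0,40],"delta_rot":[0,0,0],"claw":30},{"slide":[0,0,48],"delta_rot":[0,0,0],"claw":30},{"slide":[0,0,54],"delta_rot":[0,0,0],"claw":30},{"slide":[0,0,60],"delta_rot":[0,0,0],"claw":30},{"slide":[0,0,60],"delta_rot":[0,0,0],"claw":30}]'
python3 - <<'E'
from h import *
im,(K,E,c)=snap("wrist","w9.png"); st,m=where(); print("tool frame F",np.round(m.T@st["ft_force"],2))
E
```

```text
time_s: 16.62
eef_pos: [0.5344, -0.2951, 0.0295]
eef_rot: [0.528, -0.527, 0.47, -0.472]
ft_force: [-0.7, 0.2, 0.6]
finger_gap: 0.0443
t 16.68 pos [ 0.5344 -0.2951  0.0295] jawdeg -83.6 toolY [ 0.003 -0.    -1.   ] F [ 0.66  0.93 -0.19] gap 0.0438
tool frame F [-0.85  0.19  0.76]
```

View pics/w9.png

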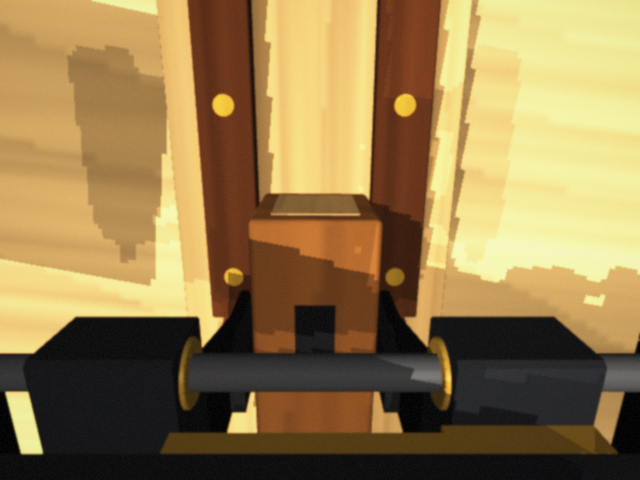

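```bash
python3 -m creep '[{"slide":[0,0,5],"delta_rot":[0,0,0],"claw":30},{"slide":[0,0,10],"delta_rot":[0,0,0],"claw":30},{"slide":[0,0,15],"delta_rot":[0,0,0],"claw":30},{"slide":[0,0,20],"delta_rot":[0,0,0],"claw":30},{"slide":[0,0,25],"delta_rot":[0,0,0],"claw":30},{"slide":[0,0,30],"delta_rot":[0,0,0],"claw":30},{"slide":[0,0,30],"delta_rot":[0,0,0],"claw":30}]'
python3 - <<'E'
from h import *
im,(K,E,c)=snap("wrist","w10.png"); st,m=where(); print("tool frame F",np.round(m.T@st["ft_force"],2))
# metallic (grey, low sat) pixels in channel ahead, column strip
h=cv2.cvtColor(im,cv2.COLOR_BGR2HSV)[:190,270:360]
s=h[:,:,1].mean(1); v=h[:,:,2].mean(1); print([(i,int(s[i]),int(v[i])) for i in range(0,190,15)])
print(ray([(316,0),(316,100)],K,E,.036))
E
```

```text
time_s: 17.55
eef_pos: [0.564, -0.2917, 0.0295]
eef_rot: [0.528, -0.527, 0.47, -0.472]
ft_force: [-1.1, -0.1, -0.4]
finger_gap: 0.0441
t 17.6 pos [ 0.564  -0.2917  0.0296] jawdeg -83.6 toolY [ 0.002 -0.    -1.   ] F [0.24 0.03 0.74] gap 0.0439
tool frame F [-0.01 -0.74  0.25]
[(0, 18, 65), (15, 19, 63), (30, 16, 210), (45, 16, 204), (60, 144, 179), (75, 134, 213), (90, 124, 245), (105, 124, 245), (120, 123, 245), (135, 124, 245), (150, 122, 246), (165, 122, 246), (180, 123, 244)]
[[ 0.68014844 -0.2790593   0.036     ]
 [ 0.64931495 -0.28256197  0.036     ]]
```

```bash
python3 - <<'E'
from h import *
K,E,c=info("wrist",manip.observe()); im=cv2.imread("pics/w10.png")
h=cv2.cvtColor(im,cv2.COLOR_BGR2HSV)
print([(i,int(h[i,300:330,1].mean()),int(h[i,300:330,2].mean())) for i in range(0,76,4)])
for z in(.016,.04): print(z,ray([(316,54)],K,E,z))
# blank front top edge row ~218 (z=.06) and bottom z=.012 hidden
print(ray([(316,217)],K,E,.06), "front now x ~",.564+.0488*.9938)
E
```

```text
[(0, 19, 65), (4, 16, 66), (8, 11, 53), (12, 10, 51), (16, 24, 56), (20, 52, 81), (24, 51, 98), (28, 30, 136), (32, 11, 227), (36, 12, 228), (40, 14, 223), (44, 14, 218), (48, 19, 96), (52, 21, 53), (56, 110, 99), (60, 148, 170), (64, 148, 170), (68, 148, 171), (72, 137, 206)]
0.016 [[ 0.66632853 -0.28071914  0.016     ]]
0.04 [[ 0.66355574 -0.28092056  0.04      ]]
[[ 0.613464   -0.28651529  0.06      ]] front now x ~ 0.61249744
```

```bash
python3 -m creep '[{"slide":[0,0,6],"delta_rot":[0,0,0],"claw":30},{"slide":[0,0,12],"delta_rot":[0,0,0],"claw":30},{"slide":[0,0,18],"delta_rot":[0,0,0],"claw":30},{"slide":[0,0,24],"delta_rot":[0,0,0],"claw":30},{"slide":[0,0,30],"delta_rot":[0,0,0],"claw":30},{"slide":[0,0,36],"delta_rot":[0,0,0],"claw":30},{"slide":[0,0,40],"delta_rot":[0,0,0],"claw":30},{"slide":[0,0,44],"delta_rot":[0,0,0],"claw":30},{"slide":[0,0,44],"delta_rot":[0,0,0],"claw":30}]'
python3 - <<'E'
from h import *
f=[]
for i in range(4):
    im,(K,E,c)=snap("wrist","w11.png"); st,m=where(); f.append(m.T@st["ft_force"])
print("tool F mean",np.mean(f,0))
h=cv2.cvtColor(im,cv2.COLOR_BGR2HSV)
print([(i,int(h[i,300:330,1].mean()),int(h[i,300:330,2].mean())) for i in range(100,232,4)])
E
```

```text
time_s: 18.73
eef_pos: [0.6074, -0.2868, 0.0296]
eef_rot: [0.528, -0.527, 0.471, -0.472]
ft_force: [-1.0, -0.4, 0.6]
finger_gap: 0.0439
t 18.77 pos [ 0.6074 -0.2868  0.0296] jawdeg -83.6 toolY [ 0.002 -0.    -1.   ] F [-0.46 -0.76  1.03] gap 0.0439
t 18.82 pos [ 0.6074 -0.2868  0.0296] jawdeg -83.6 toolY [ 0.002 -0.    -1.   ] F [ 0.6  -0.45  1.21] gap 0.0441
t 18.88 pos [ 0.6074 -0.2868  0.0296] jawdeg -83.6 toolY [ 0.002 -0.    -1.   ] F [ 1.31 -0.03 -0.25] gap 0.044
t 18.93 pos [ 0.6074 -0.2868  0.0296] jawdeg -83.6 toolY [ 0.002 -0.    -1.   ] F [0.5  0.94 0.21] gap 0.0442
tool F mean [ 0.13163059 -0.5472683   0.4769494 ]
[(100, 15, 32), (104, 11, 31), (108, 16, 30), (112, 14, 29), (116, 17, 28), (120, 20, 27), (124, 17, 45), (128, 10, 185), (132, 6, 233), (136, 5, 244), (140, 13, 196), (144, 55, 84), (148, 60, 84), (152, 61, 109), (156, 55, 117), (160, 11, 90), (164, 17, 159), (168, 14, 219), (172, 15, 218), (176, 15, 213), (180, 74, 159), (184, 132, 221), (188, 128, 238), (192, 134, 237), (196, 149, 125), (200, 149, 128), (204, 149, 127), (208, 149, 126), (212, 149, 135), (216, 174, 107), (220, 190, 140), (224, 188, 188), (228, 189, 189)]
```

```bash
python3 -m creep '[{"slide":[0,0,1.5],"delta_rot":[0,0,0],"claw":30},{"slide":[0,0,3],"delta_rot":[0,0,0],"claw":30},{"slide":[0,0,4.5],"delta_rot":[0,0,0],"claw":30},{"slide":[0,0,6],"delta_rot":[0,0,0],"claw":30},{"slide":[0,0,7.5],"delta_rot":[0,0,0],"claw":30},{"slide":[0,0,9],"delta_rot":[0,0,0],"claw":30},{"slide":[0,0,10],"delta_rot":[0,0,0],"claw":30}]'
cat > f.py <<'E'
from h import *
f=[]
for i in range(3):
    im,(K,E,c)=snap("wrist","wf.png"); st=manip.observe(); q=st["eef_rot"]; f.append(R.from_quat([q[1],q[2],q[3],q[0]]).as_matrix().T@st["ft_force"])
where(); print("tool F mean",np.mean(f,0).round(2))
h=cv2.cvtColor(im,cv2.COLOR_BGR2HSV)
print([(i,int(h[i,300:330,1].mean()),int(h[i,300:330,2].mean())) for i in range(156,232,4)])
E
python3 f.py
python3 -m creep '[{"slide":[0,0,1],"delta_rot":[0,0,0],"claw":30},{"slide":[0,0,2],"delta_rot":[0,0,0],"claw":30}]'
python3 f.py
```

```text
time_s: 19.8
eef_pos: [0.6166, -0.2857, 0.0296]
eef_rot: [-0.527, 0.527, -0.471, 0.471]
ft_force: [-3.0, -0.7, 2.2]
finger_gap: 0.044
t 19.95 pos [ 0.6167 -0.2857  0.0296] jawdeg -83.6 toolY [ 0. -0. -1.] F [-2.87 -0.14  2.14] gap 0.0437
tool F mean [-0.06 -2.36 -2.6 ]
[(156, 14, 39), (160, 11, 195), (164, 4, 244), (168, 9, 228), (172, 47, 105), (176, 61, 105), (180, 45, 102), (184, 12, 88), (188, 18, 105), (192, 14, 211), (196, 15, 220), (200, 15, 216), (204, 21, 189), (208, 149, 129), (212, 150, 133), (216, 172, 113), (220, 190, 135), (224, 188, 190), (228, 187, 192)]
time_s: 20.2
eef_pos: [0.6183, -0.2855, 0.0295]
eef_rot: [-0.527, 0.527, -0.471, 0.471]
ft_force: [-3.2, -0.8, 3.4]
finger_gap: 0.0442
t 20.35 pos [ 0.6185 -0.2855  0.0295] jawdeg -83.6 toolY [ 0.  0. -1.] F [-3.41 -0.17  3.04] gap 0.044
tool F mean [ 0.16 -2.94 -2.82]
[(156, 18, 28), (160, 20, 26), (164, 11, 100), (168, 6, 237), (172, 5, 242), (176, 17, 165), (180, 47, 81), (184, 13, 80), (188, 18, 105), (192, 14, 213), (196, 15, 220), (200, 15, 216), (204, 21, 189), (208, 149, 128), (212, 149, 135), (216, 171, 117), (220, 189, 134), (224, 187, 190), (228, 188, 191)]
```

```bash
python3 -m creep '[{"slide":[0,0,0.7],"delta_rot":[0,0,0],"claw":30},{"slide":[0,0,1.5],"delta_rot":[0,0,0],"claw":30}]'
python3 f.py
python3 -m creep '[{"slide":[0,0,0.5],"delta_rot":[0,0,0],"claw":30},{"slide":[0,0,1],"delta_rot":[0,0,0],"claw":30}]'
python3 f.py
```

```text
time_s: 20.6
eef_pos: [0.6199, -0.2853, 0.0295]
eef_rot: [-0.527, 0.527, -0.471, 0.471]
ft_force: [-2.8, 0.4, 2.6]
finger_gap: 0.0441
t 20.75 pos [ 0.6201 -0.2853  0.0296] jawdeg -83.6 toolY [ 0. -0. -1.] F [-2.82  0.21  2.79] gap 0.0441
tool F mean [-0.24 -2.64 -3.1 ]
[(156, 16, 28), (160, 18, 27), (164, 19, 27), (168, 12, 58), (172, 8, 226), (176, 5, 244), (180, 13, 188), (184, 11, 59), (188, 19, 101), (192, 14, 213), (196, 14, 221), (200, 15, 217), (204, 21, 191), (208, 149, 129), (212, 150, 135), (216, 171, 117), (220, 188, 135), (224, 189, 190), (228, 187, 193)]
time_s: 21.0
eef_pos: [0.6209, -0.2852, 0.0296]
eef_rot: [-0.527, 0.527, -0.471, 0.471]
ft_force: [-3.5, 0.0, 2.8]
finger_gap: 0.0439
t 21.15 pos [ 0.621  -0.2852  0.0296] jawdeg -83.6 toolY [ 0. -0. -1.] F [-2.98 -0.86  2.59] gap 0.0439
tool F mean [ 0.29 -2.89 -3.65]
[(156, 16, 29), (160, 17, 27), (164, 20, 28), (168, 23, 26), (172, 13, 89), (176, 6, 239), (180, 6, 239), (184, 15, 136), (188, 19, 92), (192, 14, 212), (196, 14, 220), (200, 14, 216), (204, 21, 190), (208, 149, 129), (212, 149, 134), (216, 171, 117), (220, 189, 134), (224, 187, 190), (228, 188, 192)]
```

```bash
python3 -m creep '[{"slide":[0,0,0.5],"delta_rot":[0,0,0],"claw":30},{"slide":[0,0,1],"delta_rot":[0,0,0],"claw":30}]'
python3 f.py
python3 -m creep '[{"slide":[0,0,0.5],"delta_rot":[0,0,0],"claw":30},{"slide":[0,0,1],"delta_rot":[0,0,0],"claw":30}]'
python3 f.py
```

```text
time_s: 21.4
eef_pos: [0.622, -0.2851, 0.0296]
eef_rot: [-0.527, 0.527, -0.471, 0.471]
ft_force: [-4.1, 0.3, 3.0]
finger_gap: 0.0439
t 21.55 pos [ 0.622  -0.2851  0.0296] jawdeg -83.6 toolY [ 0. -0. -1.] F [-3.37 -0.81  1.95] gap 0.044
tool F mean [ 0.2  -2.75 -3.46]
[(156, 14, 28), (160, 16, 28), (164, 19, 28), (168, 20, 27), (172, 16, 26), (176, 13, 121), (180, 5, 243), (184, 8, 230), (188, 15, 102), (192, 15, 208), (196, 15, 219), (200, 14, 215), (204, 21, 189), (208, 149, 128), (212, 150, 134), (216, 170, 117), (220, 189, 133), (224, 188, 189), (228, 187, 191)]
time_s: 21.8
eef_pos: [0.6229, -0.285, 0.0295]
eef_rot: [-0.527, 0.527, -0.471, 0.471]
ft_force: [-3.8, -0.4, 2.4]
finger_gap: 0.0441
t 21.95 pos [ 0.623  -0.285   0.0296] jawdeg -83.6 toolY [ 0. -0. -1.] F [-4.23 -0.24  2.79] gap 0.0437
tool F mean [-0.14 -2.43 -4.05]
[(156, 15, 29), (160, 15, 28), (164, 18, 28), (168, 15, 27), (172, 17, 26), (176, 19, 28), (180, 13, 161), (184, 5, 243), (188, 12, 211), (192, 16, 171), (196, 15, 218), (200, 15, 214), (204, 21, 188), (208, 149, 127), (212, 150, 132), (216, 171, 115), (220, 189, 132), (224, 188, 188), (228, 188, 190)]
```

```bash
python3 -m creep '[{"slide":[0,0,0.5],"delta_rot":[0,0,0],"claw":30},{"slide":[0,0,1],"delta_rot":[0,0,0],"claw":30}]'
python3 f.py
python3 -m creep '[{"slide":[0,0,0.5],"delta_rot":[0,0,0],"claw":30},{"slide":[0,0,1],"delta_rot":[0,0,0],"claw":30}]'
python3 f.py
```

```text
time_s: 22.2
eef_pos: [0.6237, -0.2849, 0.0295]
eef_rot: [-0.527, 0.527, -0.471, 0.471]
ft_force: [-4.4, 0.4, 3.6]
finger_gap: 0.0439
t 22.35 pos [ 0.6238 -0.2849  0.0296] jawdeg -83.6 toolY [-0.  0. -1.] F [-4.59  0.28  3.78] gap 0.0441
tool F mean [-0.15 -3.17 -4.84]
[(156, 16, 30), (160, 17, 28), (164, 17, 29), (168, 17, 27), (172, 20, 27), (176, 19, 26), (180, 16, 50), (184, 8, 227), (188, 6, 240), (192, 14, 164), (196, 15, 207), (200, 15, 213), (204, 21, 192), (208, 149, 127), (212, 150, 131), (216, 168, 122), (220, 189, 129), (224, 188, 187), (228, 188, 189)]
time_s: 22.6
eef_pos: [0.6239, -0.2849, 0.0295]
eef_rot: [-0.527, 0.528, -0.472, 0.471]
ft_force: [-6.7, -1.3, 4.7]
finger_gap: 0.0439
t 22.75 pos [ 0.624  -0.2849  0.0295] jawdeg -83.6 toolY [-0.002  0.    -1.   ] F [-5.98  0.27  4.13] gap 0.0441
tool F mean [-0.76 -4.47 -5.83]
[(156, 17, 30), (160, 17, 29), (164, 18, 28), (168, 16, 28), (172, 19, 27), (176, 18, 26), (180, 16, 32), (184, 11, 194), (188, 5, 242), (192, 13, 184), (196, 16, 198), (200, 15, 213), (204, 17, 199), (208, 148, 127), (212, 150, 130), (216, 163, 138), (220, 188, 121), (224, 189, 187), (228, 187, 189)]
```

```bash
python3 -m creep '[{"slide":[0,0,0],"delta_rot":[0,0,0],"claw":48},{"slide":[0,0,0],"delta_rot":[0,0,0],"claw":60},{"slide":[0,0,0],"delta_rot":[0,0,0],"claw":65},{"slide":[0,0,0],"delta_rot":[0,0,0],"claw":65},{"slide":[0,-20,0],"delta_rot":[0,0,0],"claw":65},{"slide":[0,-60,0],"delta_rot":[0,0,0],"claw":65},{"slide":[0,-110,0],"delta_rot":[0,0,0],"claw":65},{"slide":[0,-160,-60],"delta_rot":[0,0,0],"claw":65},{"slide":[0,-160,-100],"delta_rot":[0,0,0],"claw":65},{"slide":[0,-160,-100],"delta_rot":[0,0,0],"claw":65}]'
python3 - <<'E'
from h import *
where(); a,W=snap("wrist","w20.png"); b,S=snap("side","s20.png"); 
uv=proj([.627,-.285,.06],W[0],W[1])[0]; print(uv)
x=int(np.clip(uv[0]-100,0,440)); y=int(np.clip(uv[1]-110,0,330))
cv2.imwrite("pics/fin.png",np.hstack([cv2.resize(a[y:y+150,x:x+200],(400,300),interpolation=3),cv2.resize(b[150:300,220:420],(400,300),interpolation=3)]))
print(x,y)
E
```

```text
time_s: 24.0
eef_pos: [0.5232, -0.2963, 0.1917]
eef_rot: [0.527, -0.526, 0.471, -0.472]
ft_force: [1.3, -0.3, 0.1]
finger_gap: 0.0651
t 24.0 pos [ 0.5232 -0.2963  0.1917] jawdeg -83.7 toolY [ 0.002 -0.    -1.   ] F [ 1.33 -0.35  0.05] gap 0.0651
[314.54861999  74.40747972]
214 0
```

View pics/fin.png

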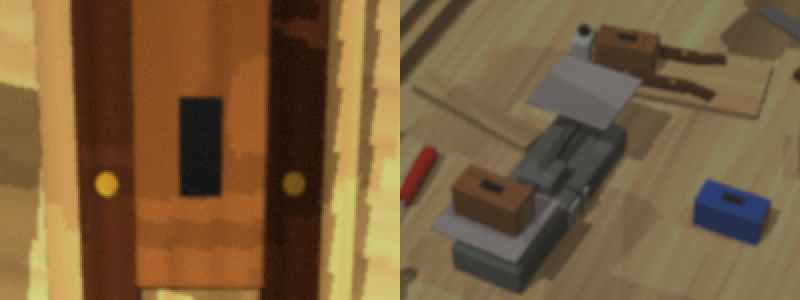

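```bash
python3 - <<'E'
from h import *
W=info("wrist",manip.observe()); P=ray([(314.5,73.5)],W[0],W[1],.06)[0]; u=np.array([np.cos(.1117),np.sin(.1117)]); d=P[:2]-[.570,-.2917]
print(P,"own x",d@u,"own y",d@[-u[1],u[0]]); print(manip.close_job())
E
```

```text
[ 0.6298368 -0.2845924  0.06     ] own x 0.060256172758264614 own y 0.0003934223860404666
the job is handed in; nothing more can be done
None
```

I weighed both blanks and the right-pan one was the heavier. It is now in the jig channel, slot up, with the stop pad pushed right back. The lighter blank is still on the left pan. The job is handed in at about 24 s; no verdict was reported.

- **Weighing:** with both blanks released, the right pan sank and the left rose. The slot tops were at about 0.141 m on the right and 0.165 m on the left. The wrist force while carrying agreed, though it is noisy: about 2.6–2.9 N for the heavier blank and 1.9 N for the lighter.
- **Home against the stop:** I slid the blank along with a 6 N grip. The force rose from about 2.6 N to 5.8 N over roughly 7 mm. On the last 1 mm step the tool stopped advancing, so I took the pad as solid.
- **Last checks:** after letting go, the picture showed the blank flat between the rails. Its centre was at own x about 60 mm and own y about 0.4 mm. The lighter blank was still flat on the left pan, and the gripper was clear of everything.
- **Not confirmed directly:** I could not read the pad's travel; I inferred it from force, tool position and the wrist pictures. I compared the blank's position before and after release only to about 2 mm, and it showed no sign of springing back.

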